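Run-in check of the turntable by the basin

TASK

Check that the wooden turntable still runs freely under its load: take it by its upright knob, set it turning at roughly ten turns a minute (either way), and let it go. While it coasts untouched, keep the gripper close above the moving knob, ready to catch it, centred over it to within two centimetres and with the fingertips no more than about five centimetres above its top, for six seconds on end; then take hold of the knob while it is still turning, bring the turntable to rest and finish there, holding the knob still in the closed fingers. The mug and the bowl must stay standing where they are on the turntable, and the colander, plate and spoon around it are left alone.

Things in the scene. Friction and masses are not known exactly. Their poses are not given: they have to be found in the camera images.
- turntable: Wooden turntable platter, 274 mm across, rim 25 mm high, on a low foot fixed to the counter. Turns endlessly about the vertical through its origin (centre of underside, 20 mm above the counter; top face at 38 mm). Loaded inertia about 0.011 kg m2, drag 0.0006 N m per rad/s plus 0.0002 N m dry friction (nominal): coasts down with a time constant of about 15 s. x axis: towards the knob.
- knob_top (a point): Centre of the top of the knob: an upright plain steel pin with a domed top, 32 mm in diameter and 60 mm tall (straight sides up to 16 mm below the top), standing on the platter 105 mm from the turning axis. This point is 98 mm above the counter and goes round with the platter. The sides of the knob are free to be gripped from above.
- mug: White enamel mug, 76 mm in diameter, 80 mm tall, about 0.22 kg, standing loose on the platter about 74 mm from the axis on the side away from the knob. Origin: centre of its underside.
- bowl: Small clear glass bowl, 90 mm in diameter, 45 mm tall, about 0.2 kg, standing loose on the platter beside the mug, about 74 mm from the axis on the side away from the knob. Origin: centre of its underside.
- mug_spot (a point): Point on the top face of the platter, fixed to it, where the mug stands to within 9 mm (x -50, y +55 mm from the axis in platter axes).
- bowl_spot (a point): Point on the top face of the platter, fixed to it, where the bowl stands to within 9 mm (x -50, y -55 mm from the axis in platter axes).
- colander: Yellow plastic colander standing upright on the counter, 160 mm across the rim, 210 mm over its two loop handles, 90 mm tall. Origin: centre of its underside. A bystander.
- plate: Stainless steel plate lying on the counter, 200 mm in diameter, 18 mm tall. Origin: centre of its underside. A bystander.
- spoon: Wooden spoon lying on the counter, 260 mm long, along its own x axis. A bystander.
Things that resemble listed ones, but are neither listed nor needed, are in the scene too. Of the things like the mug, leave any that is black or turquoise; of the rest the smaller one is meant.

How it is judged:
By the outcome, as a careful person would: the job done as asked, in the order asked, and still so for the second after the job is handed in, while the arm keeps its last pose, push and grip.
It also fails if it takes over 50 s, if anything falls off the work surface, if the arm or the gripper's body presses on something with over 40 N, if the wrist force passes 120 N, or if a joint passes its speed limit or range.

ROBOT

A 6-joint arm with a two-finger parallel gripper is mounted at the origin on the work surface. World frame = base frame: x ahead of the robot, y to its left, z up, the work surface at z = 0. Lengths are in m, angles in rad, forces in N, time in s.
With the tool pointing down it reaches from about 0.425 to 1.125 m from the base axis. Payload 14.9 kg.
Tool frame: the origin (TCP) lies between the finger pads, 19 mm behind the fingertips; this is the grasp point; z points along the fingers, y is the line along which they close (so a half turn about z gives the same grasp; the last joint's range is limited). The gripper opens to 91 mm and grips with 3 to 60 N. Pads are 32 mm wide; open, the fingers measure 118 mm over their backs; the gripper's body (76 mm by 178 mm) begins 60 mm behind the grasp point.
Start: joints at [1.168, 0.379, 1.734, -0, 1.028, -0.033], TCP at [0.253, 0.653, 0.233] pointing down, gripper open.
Joint ranges: [-2.77, 2.77], [-0.74, 2.19], [0, 2.66], [-1.06, 4.2], [0.31, 2.87], [-3.08, 3.08]. Speed limits (rad/s): [1.89, 1.89, 2.39, 3.14, 3.14, 3.14].

INTERFACE

Orientations are given as a 3x3 rotation matrix whose columns are the frame's x, y, z axes.
In Python, from cell import manip gives the robot as it stands. The module is installed in compiled form; this text tells all that it offers. Calls block until the motion is done:
- manip.move_ptp(position, orientation): joint-space move of the TCP to a pose.
- manip.movel(position, orientation=None, v=0.15, guard=None): straight line of the TCP; orientation=None keeps the orientation; v is the mean speed in m/s. With guard (N) it stops when the force on the tool has changed by that much, and returns True; else False.
- manip.set_joints(angles): joint-space move.
- manip.open_gripper() and manip.gripper_close(effort=None): open the fingers fully, or close them until they stop; effort is the grip in N (None keeps the last).
- manip.wait(seconds).
- manip.inverse_kinematics(position, orientation): joint angles nearest the present ones, or None.
- manip.read_state(): the state.
- manip.grab_frame(name): name is "scene" or "side" or "wrist"; returns a dict with "pixels" (420x560x3 uint8, blue, green, red), "fx", "fy", "cx", "cy" (pixels), "R" (3x3) and "t" (3): a world point X has camera coordinates R X + t. Camera axes: x right, y down, z forward; pixel columns grow to the right and rows downward; lengths in m; the calibration is good to about 2 mm. A picture is of the moment at which its call begins. There is no depth.
A pose or a line that the arm cannot do raises manip.IKError and nothing moves.
- manip.sign_off(): hands the job in; it is judged then, once.
The state is a dict: "clock": time; "qpos": joint angles; "qd": joint speeds; "effort": joint torques, N m; "ee_pos": TCP position; "tool_rot": TCP orientation; "wrist_force": force on the tool from outside, world axes, zero at the start; "moment": the same for the moment, N m; "finger_gap": finger opening in m; "gripper_force": force on a finger pad.
Only numpy, scipy, OpenCV 4.12 (cv2) and the standard library are available. Lean on these libraries where they do the work, as an engineer would, in place of code of your own. Each camera call takes 0.05 s, during which the arm holds its last target. There are 200 camera calls.

## Working session

There is one attempt and no reset: what is moved stays moved. The work goes in short steps, each a Python script; the robot and the scene stay as the last script left them, time stands still between calls to the robot, and variables do not carry over. Pictures are saved under pics/ and viewed, at most 10 in all, crops included, and the job is handed in when it is done.

```bash
mkdir -p pics; ls; python3 - <<'E'
from cell import manip
import cv2,numpy as np
for n in("scene","side"):
    f=manip.grab_frame(n);cv2.imwrite(f"pics/{n}0.png",f["pixels"]);np.savez(f"pics/{n}0.npz",**f)
    print(n,f["fx"],f["fy"],f["cx"],f["cy"],np.round(-f["R"].T@f["t"],3),np.round(f["R"],3).tolist())
s=manip.read_state();print(s)
E
```

```text
pics
scene 467.65371198471524 467.65371198471524 278.41431170795863 203.26104217525713 [1.025 0.875 1.076] [[-0.863, 0.506, -0.005], [0.362, 0.612, -0.703], [-0.353, -0.608, -0.711]]
side 476.01244795848686 476.01244795848686 279.65417566440135 206.40954714669436 [-0.169 -0.697  1.184] [[0.728, -0.686, 0.01], [-0.505, -0.546, -0.668], [0.464, 0.481, -0.744]]
{'clock': 0.1, 'qpos': array([ 1.16767191e+00,  3.79346505e-01,  1.73473135e+00, -2.72090663e-06,
        1.02851342e+00, -3.32685421e-02]), 'qd': array([ 4.79091619e-05, -6.17144382e-04, -7.58604297e-04, -1.46716104e-03,
        1.85364244e-03,  4.31840432e-04]), 'effort': array([-2.21967844e-04, -7.65040541e+01, -4.35293555e+01,  6.51533087e-02,
        3.97367310e-02,  4.08941992e-05]), 'ee_pos': array([0.25288629, 0.65235296, 0.23215612]), 'tool_rot': array([[-9.32379956e-01,  3.61479552e-01, -3.89610885e-04],
       [ 3.61479761e-01,  9.32379503e-01, -9.19488811e-04],
       [ 3.08887998e-05, -9.98149386e-04, -9.99999501e-01]]), 'wrist_force': array([0.45887549, 1.0245335 , 0.17210371]), 'moment': array([0.02289587, 0.01844914, 0.04182225]), 'gripper_force': 0.0, 'finger_gap': 0.0911711425450177}
```

View pics/scene0.png

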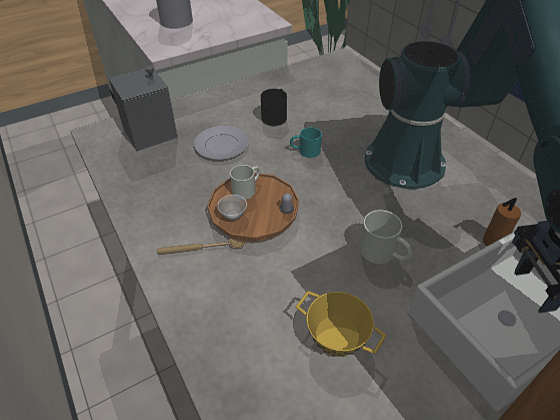

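View pics/side0.png

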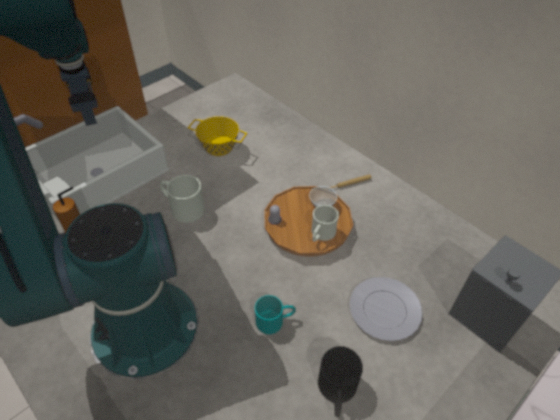

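The candidates like the mug, in scene pixels, are a small white mug on the platter (243,180), a large white mug (381,237), turquoise (311,142) and black (274,107). The one on the platter fits: it is white and the smaller of the two whites. The knob is at scene (287,203) / side (275,215). I'll confirm with a crop and triangulate.

```bash
cat > h.py <<'E'
import numpy as np,cv2
def ray(f,u,v):
    R,t=f["R"],f["t"];d=R.T@np.array([(u-f["cx"])/f["fx"],(v-f["cy"])/f["fy"],1.]);return -R.T@t,d/np.linalg.norm(d)
def onplane(f,u,v,z):
    o,d=ray(f,u,v);return o+d*(z-o[2])/d[2]
def tri(rays):
    A=0;b=0
    for o,d in rays:
        P=np.eye(3)-np.outer(d,d);A=A+P;b=b+P@o
    x=np.linalg.solve(A,b);return x,[np.linalg.norm(np.cross(x-o,d)) for o,d in rays]
def proj(f,X):
    c=f["R"]@np.asarray(X,float)+f["t"];return np.array([f["fx"]*c[0]/c[2]+f["cx"],f["fy"]*c[1]/c[2]+f["cy"]])
def wood(f,c,r=75):
    h=cv2.cvtColor(f["pixels"],cv2.COLOR_BGR2HSV)
    m=cv2.inRange(h,(4,90,50),(20,255,255))
    w=np.zeros_like(m);cv2.circle(w,c,r,255,-1);m&=w
    cs,_=cv2.findContours(m,cv2.RETR_EXTERNAL,cv2.CHAIN_APPROX_NONE)
    return m,cv2.convexHull(max(cs,key=cv2.contourArea))[:,0]
def circ(P):
    A=np.c_[2*P[:,:2],np.ones(len(P))];s=np.linalg.lstsq(A,(P[:,:2]**2).sum(1),rcond=None)[0]
    return s[:2],np.sqrt(s[2]+s[:2]@s[:2])
E
python3 - <<'E'
from h import *
F={n:dict(np.load(f"pics/{n}0.npz")) for n in("scene","side")}
for n,c in(("scene",(253,207)),("side",(308,220))):
    f=F[n];m,h=wood(f,c,52)
    e=cv2.fitEllipse(h);print(n,e)
    for z in(.02,.045):
        print(z,circ(np.array([onplane(f,u,v,z) for u,v in h])))
k=tri([ray(F["scene"],287,194),ray(F["side"],275,207)]);print(k)
a=cv2.resize(F["scene"]["pixels"][150:260,190:320],None,fx=3,fy=3,interpolation=2)
b=cv2.resize(F["side"]["pixels"][170:280,245:375],None,fx=3,fy=3,interpolation=2)
cv2.imwrite("pics/crop1.png",np.hstack([a,b]))
E
```

```text
scene ((252.95852661132812, 206.4577178955078), (67.90432739257812, 90.64425659179688), 86.70516204833984)
0.02 (array([ 0.57165519, -0.06599338]), np.float64(0.14675093383466462))
0.045 (array([ 0.58238196, -0.04370881]), np.float64(0.14327658894344922))
side ((307.61444091796875, 220.41490173339844), (69.40313720703125, 88.68727111816406), 95.56981658935547)
0.02 (array([ 0.58813997, -0.04251264]), np.float64(0.1443951735413099))
0.045 (array([ 0.57188342, -0.05656968]), np.float64(0.1412946674684633))
(array([0.49687239, 0.01507688, 0.09618145]), [np.float64(0.0011621717463581765), np.float64(0.0011621717463582305)])
```

View pics/crop1.png

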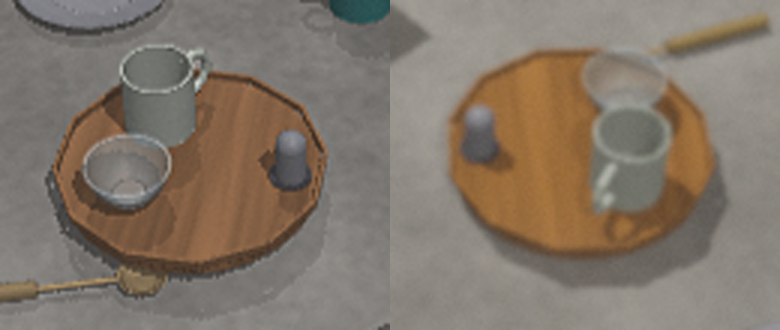

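The crop confirms it: the small white mug stands on the platter (scene about 243,180) beside the glass bowl (232,208), and the knob is at (287,203). The centre is about (0.577,-0.05) and the knob top about (0.497,0.015,0.096). Next I'll hover above the knob and measure with the wrist camera.

```bash
cat >> h.py <<'E'
def ori(yaw):
    c,s=np.cos(yaw),np.sin(yaw);return np.array([[-s,c,0],[c,s,0],[0,0,-1.]])
E
python3 - <<'E'
from h import *; from cell import manip
T=lambda:manip.read_state()["clock"]
t=T();manip.move_ptp([.497,.015,.233],ori(np.radians(40)));t1=T()
fs={n:manip.grab_frame(n) for n in("wrist",)}
np.savez("pics/w1.npz",**fs["wrist"])
t2=T();manip.movel([.497,.015,.140],v=.15);t3=T();s=manip.read_state()
print(t,t1-t,t3-t2,s["ee_pos"],s["qpos"],s["qd"])
f=manip.grab_frame("wrist");np.savez("pics/w2.npz",**f)
for n in("scene","side"):np.savez(f"pics/{n}1.npz",**manip.grab_frame(n))
cv2.imwrite("pics/w12.png",np.hstack([cv2.resize(x["pixels"],(400,300)) for x in(fs["wrist"],f)]))
for x in (fs["wrist"],f):print(x["fx"],-x["R"].T@x["t"],proj(x,[.497,.015,.098]))
E
```

```text
0.1 2.425 0.7666999999999997 [0.497462   0.01508026 0.14059785] [-1.65196820e-02  2.04259191e-01  2.17899327e+00 -2.47900694e-05
  7.57689219e-01 -7.14803569e-01] [ 0.00031785 -0.01480723 -0.00472237  0.00061844  0.00014419  0.00018074]
306.79374545613786 [0.45402552 0.0660419  0.38441112] [280.19121351 201.90970736]
306.79374545613786 [0.45426614 0.06564721 0.29195573] [280.29173269 232.6326033 ]
```

View pics/w12.png

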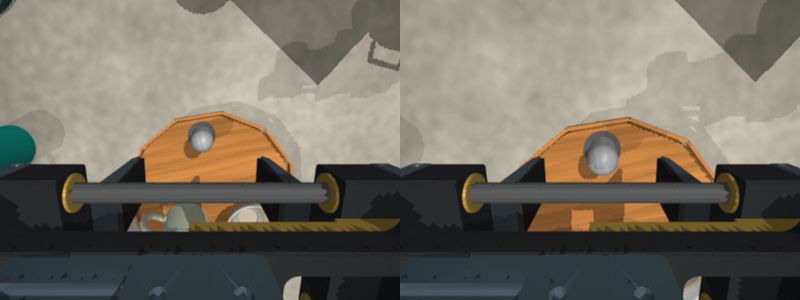

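The wrist view shows the knob between the fingers at about (283,193) and (283,217) px full-size, with its dome on the lower end of the blob. I'll measure the dome sphere from the two wrist heights and the other views.

```bash
cat >> h.py <<'E'
def dome(f,guess,half=60):
    """pixel of dome sphere centre (16 mm below top) in a wrist image, near guess (3D of sphere centre)"""
    g=proj(f,guess);d=(f["R"]@guess+f["t"])[2];r=f["fx"]*.016/d
    h=cv2.cvtColor(f["pixels"],cv2.COLOR_BGR2HSV)
    m=cv2.inRange(h,(0,0,45),(180,70,255))
    w=np.zeros_like(m);u,v=np.round(g).astype(int);w[max(0,v-half):min(256,v+half),max(0,u-half):u+half]=255;m&=w
    m=cv2.morphologyEx(m,cv2.MORPH_OPEN,np.ones((5,5),np.uint8))
    n,l,st,ce=cv2.connectedComponentsWithStats(m)
    c=[i for i in range(1,n) if 0.6*np.pi*r*r<st[i,4]<4*np.pi*r*r and st[i,2]<4*r]
    if not c:return None,m,r
    i=min(c,key=lambda i:np.hypot(*(ce[i]-g)))
    ys,xs=np.where(l==i);b=np.percentile(ys,99.5);k=ys>b-r*1.2
    return np.array([(xs[k].min()+xs[k].max())/2,ys.max()+.5-r]),(l==i).astype(np.uint8)*255,r
E
python3 - <<'E'
from h import *
g=np.array([.497,.015,.082]);R=[];im=[]
for n in("w1","w2"):
    f=dict(np.load(f"pics/{n}.npz"));p,m,r=dome(f,g);print(n,p,r,proj(f,g),np.count_nonzero(m))
    if p is not None:
        R.append(ray(f,*p));print(onplane(f,*p,.082))
    h=f["pixels"].copy()
    cs,_=cv2.findContours(m,0,2);cv2.drawContours(h,cs,-1,(0,255,0),1)
    if p is not None: cv2.circle(h,tuple(np.round(p).astype(int)),int(r),(0,0,255),1)
    im.append(h[130:270,200:360])
print(tri(R) if len(R)>1 else 0)
sc=[]
for n in("scene1","side1"):sc.append(dict(np.load(f"pics/{n}.npz"))["pixels"])
top=cv2.resize(np.hstack(im),(800,350));bot=np.hstack([cv2.resize(sc[0][150:250,190:350],(400,250)),cv2.resize(sc[1][160:260,220:380],(400,250))])
cv2.imwrite("pics/c3.png",np.vstack([top,bot]))
E
```

```text
w1 [282.         196.64452537] 15.855474630255676 [280.18548993 198.31196405] 1221
[0.49729479 0.01749323 0.082     ]
w2 [283.         223.15945295] 22.340547048268334 [280.26737558 225.38228788] 2480
[0.49742925 0.01752888 0.082     ]
(array([0.49724139, 0.01764589, 0.08269199]), [np.float64(6.171411417052638e-05), np.float64(6.171411417060431e-05)])
```

View pics/c3.png

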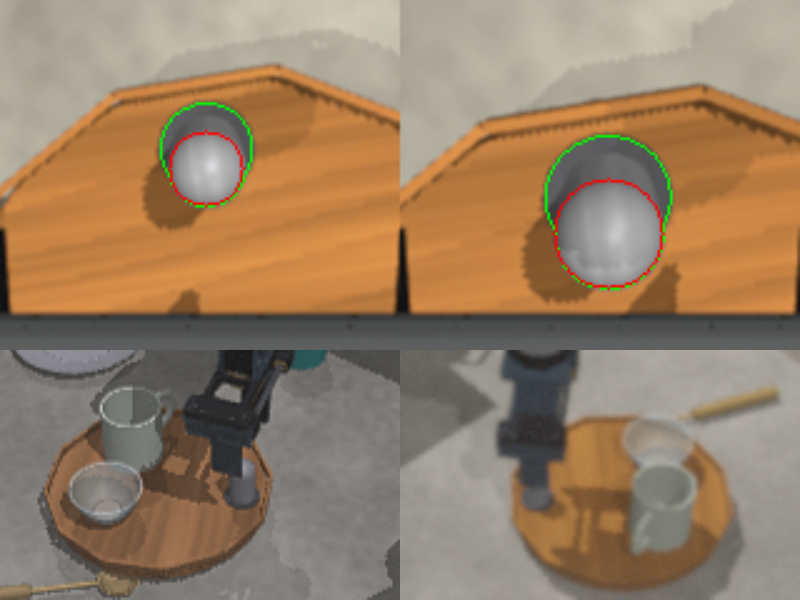

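```bash
python3 - <<'E'
from h import *; from cell import manip
p=np.array([.4972,.0176,.140])
for q,v in((p+[0,0,.03],.1),(p,.3),(p+[.04,0,0],.2),(p,.1)):
    a=manip.read_state();manip.movel(q,v=v);b=manip.read_state();L=np.linalg.norm(b["ee_pos"]-a["ee_pos"])
    print(round(b["clock"]-a["clock"],4),round(L,4),v,round(L/v,4),np.round(b["ee_pos"]-q,4),np.abs(b["qd"]).max())
E
```

```text
0.45 0.0295 0.1 0.2951 [0.0002 0.     0.0004] 0.01565495489211848
0.25 0.0319 0.3 0.1062 [-0.0015 -0.     -0.0014] 0.03122124270006477
0.35 0.0423 0.2 0.2114 [ 0.0007 -0.      0.0007] 0.03763451853661761
0.55 0.0406 0.1 0.4056 [0.0002 0.     0.0004] 0.017428616061431187
```

The knob is at (0.4972, 0.0176), dome centre z 0.0827, so top 0.0987, which matches the text. Every movel takes L/v + 0.15 s. Now descend and take the knob lightly, with the fingers along the tangent.

```bash
python3 - <<'E'
from h import *; from cell import manip
manip.movel([.4972,.0176,.087],ori(np.radians(36.1)),v=.12,guard=15)
a=manip.read_state();manip.gripper_close(5);b=manip.read_state()
print(a["ee_pos"],b["ee_pos"],b["clock"]-a["clock"],b["clock"],b["finger_gap"],b["gripper_force"],b["wrist_force"])
E
```

```text
[0.49752986 0.0175974  0.08714546] [0.49723051 0.01759219 0.08700929] 0.9417 6.625 0.03134893707621688 5.000019818544388 [ 0.70842749 -0.68148533  0.31229314]
```

```bash
python3 - <<'E'
from h import *; from cell import manip
d=np.radians(36.1);A=np.array([.4972,.0176,.087]);B=A+[.1*np.cos(d),.1*np.sin(d),.06]
t0=manip.read_state()["clock"]
manip.movel(B,v=.0793)
s=manip.read_state();print(t0,s["clock"],s["ee_pos"],s["finger_gap"],s["wrist_force"])
c=[]
for n in("wrist","scene","side"):
    c.append(manip.read_state()["clock"]);f=manip.grab_frame(n);np.savez(f"pics/{n}2.npz",clock=c[-1],**f)
    if n=="wrist":im=[cv2.resize(f["pixels"],(400,300))]
    if n=="scene":im.append(cv2.resize(f["pixels"][130:265,170:350],(400,300)))
cv2.imwrite("pics/l2.png",np.hstack(im));print(c)
E
```

```text
6.625 8.2417 [0.57762833 0.07632993 0.14674864] 0.0004952027614221944 [ 0.22688056  0.30015868 -0.1931881 ]
[8.2417, 8.2917, 8.3417]
```

View pics/l2.png

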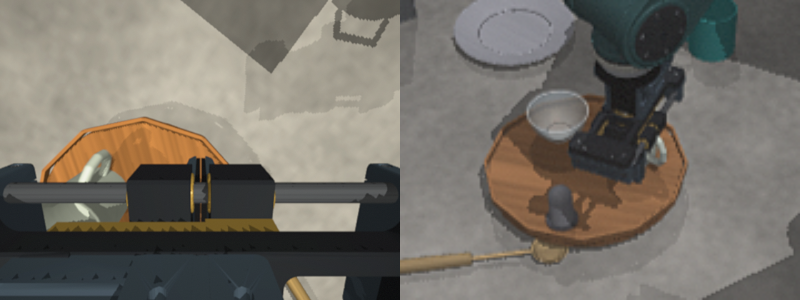

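Launched: the knob left the closed fingers and its top is now near scene (242,214). The mug and bowl are still standing in place. Next, locate it numerically to get the speed.

```bash
python3 - <<'E'
from h import *
f=dict(np.load("pics/scene2.npz"));P=f["pixels"]
h=cv2.cvtColor(P,cv2.COLOR_BGR2HSV);m=cv2.inRange(h,(0,0,30),(180,85,255));
w=np.zeros_like(m);w[205:236,225:262]=255;m&=w
n,l,st,ce=cv2.connectedComponentsWithStats(m);print(st,ce)
i=1+np.argmax(st[1:,4]);ys,xs=np.where(l==i);u=xs[ys<ys.min()+6].mean();v=ys.min()+5
C=np.array([.577,-.050])
X=onplane(f,u,v,.085);print(u,v,X,np.hypot(*(X[:2]-C)),np.degrees(np.arctan2(*(X[:2]-C)[::-1])),f["clock"])
E
```

```text
[[     0      0    560    420 234917]
 [   248    205     14      5     37]
 [   235    213     15     21    241]
 [   225    234      3      2      5]] [[279.54325996 209.48553319]
 [256.32432432 206.10810811]
 [242.00414938 223.60165975]
 [225.8        234.6       ]]
241.40350877192984 218 [0.654931  0.0241116 0.085    ] 0.10754426728359709 43.56099824417216 8.2917
```

The speed is about 1.25 rad/s (12 rpm at release, decaying). Now open above it, acquire with the wrist camera and track.

```bash
cat > track.py <<'E'
from h import *; from cell import manip
import json
C=np.array([.577,-.050]);r=.105;TAU=14.;O=ori(np.radians(36.1));clk=lambda:manip.read_state()["clock"]
def fit(S):
    S=np.array(S);w=S[:,2];t0=S[-1,0]
    A=np.c_[np.ones(len(S)),-TAU*(1-np.exp(-(S[:,0]-t0)/TAU))]
    a,b=np.linalg.lstsq(A*w[:,None],S[:,1]*w,rcond=None)[0]
    return lambda t:a-b*TAU*(1-np.exp(-(t-t0)/TAU)),b
def pos(phi):return C+r*np.array([np.cos(phi),np.sin(phi)])
def measure(S,model):
    t=clk();f=manip.grab_frame("wrist");ph=model(t);g=np.r_[pos(ph),.0825]
    p,m,rr=dome(f,g,55)
    if p is None or p[1]+rr>253:return f,None
    X=onplane(f,*p,.0825)[:2];q=X-C;a=np.arctan2(q[1],q[0]);a+=2*np.pi*np.round((ph-a)/2/np.pi)
    if abs(np.hypot(*q)-r)>.012 or abs(a-ph)>.5:return f,None
    S.append([t,a,1.]);return f,(X,a-ph)
def step(model,z,Tm=.25,lead=.09):
    t=clk();e=manip.read_state()["ee_pos"]
    for _ in range(4):
        tgt=np.r_[pos(model(t+Tm+lead)),z];L=np.linalg.norm(tgt-e);Tm=max(Tm,L/.3)
    manip.movel(tgt,O,v=L/Tm)
E
python3 - <<'E'
from track import *
S=[[7.36,np.radians(112),.3],[8.2917,np.radians(43.6),1.]]
model,b=fit(S);print(b)
step(model,.2,.5,lead=.9);t=clk();manip.open_gripper();print("open took",clk()-t)
log=[]
for i in range(5):
    step(model,.2);s=manip.read_state()
    f,x=measure(S,model);model,b=fit(S)
    print(round(s["clock"],3),np.round(s["ee_pos"],3),x and (np.round(x[0],4),round(np.hypot(*(x[0]-C)),4),round(x[1],3)),round(b,3))
    np.savez(f"pics/t{i}.npz",**f)
json.dump(S,open("S.json","w"))
E
```

```text
1.2391562857593896
open took 1.3917000000000002
11.25 [ 0.494 -0.114  0.2  ] (array([ 0.4884, -0.1067]), np.float64(0.1052), np.float64(-0.029)) 1.011
11.7 [ 0.474 -0.069  0.2  ] (array([ 0.472, -0.061]), np.float64(0.1056), np.float64(-0.018)) 0.982
12.15 [ 0.476 -0.023  0.2  ] (array([ 0.4777, -0.0142]), np.float64(0.1055), np.float64(-0.023)) 0.954
12.6 [0.497 0.017 0.2  ] (array([0.5023, 0.0239]), np.float64(0.1051), np.float64(-0.025)) 0.926
13.05 [0.531 0.044 0.2  ] (array([0.5402, 0.0477]), np.float64(0.1044), np.float64(-0.037)) 0.899
```

```bash
python3 - <<'E'
from track import *
S=[s for s in json.load(open("S.json")) if s[0]>11];model,b=fit(S);print(b)
P=[];log=[]
step(model,.150);t0=clk();i=0
while clk()-t0<7.4:
    s=manip.read_state();log.append([s["clock"],*s["ee_pos"]])
    x=None
    if i%2==0:
        f,x=measure(S,model)
        if x:model,b=fit(S[-6:]);P.append([*x[0],S[-1][0]])
        print(round(s["clock"],2),x and (np.round(x[0]-s["ee_pos"][:2],4),round(np.hypot(*(x[0]-C)),4),round(x[1],3)),round(b,3))
        lead=.1
    s=manip.read_state();log.append([s["clock"],*s["ee_pos"]])
    step(model,.150,lead=.10 if i%2 else .08);i+=1
s=manip.read_state();log.append([s["clock"],*s["ee_pos"]])
S_=np.array(S);pc=np.polyfit(S_[:,0],S_[:,1],3);print(circ(np.array(P)))
e=[np.hypot(*(pos(np.polyval(pc,l[0]))-l[1:3])) for l in log];print(np.round(e,4),max(e),clk(),t0,np.degrees(model(clk())),b)
json.dump(S,open("S.json","w"))
E
```

```text
0.9253757144124843
13.5 (array([ 0.0086, -0.001 ]), np.float64(0.1038), np.float64(-0.021)) 0.902
14.35 None 0.902
15.19 None 0.902
16.04 (array([-0.0053, -0.0096]), np.float64(0.106), np.float64(-0.066)) 0.767
16.89 (array([-0.0062, -0.0026]), np.float64(0.1056), np.float64(-0.025)) 0.726
17.73 (array([-0.0066,  0.0019]), np.float64(0.1051), np.float64(-0.025)) 0.688
18.57 (array([-0.0044,  0.0045]), np.float64(0.1052), np.float64(-0.029)) 0.651
19.41 (array([-0.0018,  0.0065]), np.float64(0.1056), np.float64(-0.033)) 0.616
20.26 (array([0.0021, 0.0056]), np.float64(0.105), np.float64(-0.026)) 0.59
(array([ 0.57700163, -0.05072451]), np.float64(0.10498323791061764))
[0.008  0.0127 0.0075 0.0075 0.0068 0.0118 0.0082 0.0082 0.0083 0.013
 0.0112 0.0112 0.0108 0.0153 0.0072 0.0072 0.0069 0.0112 0.0069 0.0069
 0.007  0.011  0.007  0.007  0.0061 0.01   0.0062 0.0062 0.0063 0.0098
 0.0067 0.0067 0.0062 0.0095 0.005  0.005  0.0034] 0.015333139151083705 21.1083 13.5 -590.9476677306061 0.5896223857926891
```

The knob was hovered over from 13.5 to 21.1 s with at most 15 mm offset, and it is still turning at about 0.55 rad/s. Now the catch: a moving descent with a slight lead, fingers along the tangent, then close.

```bash
python3 - <<'E'
from track import *
S=np.array(json.load(open("S.json")))[-6:];pc=np.polyfit(S[:,0]-20,S[:,1],2);m=lambda t:np.polyval(pc,t-20)
t=clk();w=-np.polyval(np.polyder(pc),t-20);ta=t+.6
yaw=(m(ta+.5)-np.pi/2+np.pi/2)%np.pi-np.pi/2
e=manip.read_state()["ee_pos"];tgt=np.r_[pos(m(ta+.22)),.078];L=np.linalg.norm(tgt-e)
print("w",w,"phi",np.degrees(m(t))%360,"yaw",np.degrees(yaw),tgt,L)
manip.movel(tgt,ori(yaw),v=L/.6,guard=25)
a=manip.read_state();manip.gripper_close(20);s=manip.read_state()
print(a["clock"],s["clock"],a["ee_pos"],s["ee_pos"],a["wrist_force"],s["wrist_force"],s["finger_gap"],s["gripper_force"])
fw=manip.grab_frame("wrist")["pixels"];f=manip.grab_frame("scene");np.savez("pics/s9.npz",**f)
cv2.imwrite("pics/end.png",np.hstack([cv2.resize(fw,(400,300)),cv2.resize(f["pixels"][130:265,170:350],(400,300))]))
E
```

```text
w 0.5524870361344354 phi 128.8791316082893 yaw 5.6421098259422395 [0.55195054 0.05196825 0.078     ] 0.08664550499208665
21.8583 22.7917 [0.55162809 0.0517871  0.07814241] [0.55184549 0.05195178 0.07787444] [ 0.24397444  0.31633407 -0.62709118] [-0.09008961 -0.01409115 -2.36626174] 0.031416472880890986 19.999707341194153
```

View pics/end.png

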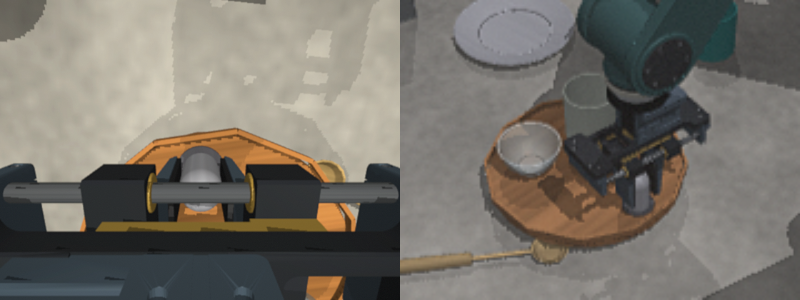

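The knob is held in the closed fingers (gap 31 mm, 20 N) and the platter is at rest. The mug and bowl stand in place, and the spoon and plate are untouched. Handing in.

```bash
python3 -c "
from cell import manip
manip.wait(.3);s=manip.read_state();print(s['clock'],s['finger_gap']);print(manip.sign_off())"
```

```text
23.1917 0.03163540466677514
the job is handed in; nothing more can be done
None
```

The job is handed in at 23.2 s: the turntable was released at about 12 turns a minute (a little over the ten asked), its coasting knob was followed for 7.6 s to within about 15 mm at the sampled points, then caught while still turning and held still in the closed fingers, with the mug and bowl still standing in the final picture.

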